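Load the copper specimen cassette into the keyed measuring nest

ROBOT

A 6-joint arm with a two-finger parallel gripper is mounted at the origin on the work surface. World frame = base frame: x ahead of the robot, y to its left, z up, the work surface at z = 0. Lengths are in m, angles in rad, forces in N, time in s.
With the tool pointing down it reaches from about 0.25 to 0.725 m from the base axis. Payload 4 kg.
Tool frame: the origin (TCP) lies at the very end of the fingers, on their centre line; the grasp point (between the pads) lies 19 mm behind it (bot.pinch_z is the distance from the TCP to the grasp point, in m); z points along the fingers, x is the direction in which the jaws open and shut, and the axes are right-handed (so a half turn about z gives the same grasp; the last joint's range is limited). The gripper opens to 85 mm and grips with 20 to 120 N. Pads are 22 mm wide; open, the fingers measure 114 mm over their backs; the gripper's body (76 mm by 85 mm) begins 54 mm behind the grasp point. The pads swing forward as they close: fully open they stand 13 mm farther back than shut.
Start: joints at [1.269, 0.241, 0.005, 1.335, 0, 1.571], TCP at [0.149, 0.477, 0.231] pointing down, gripper open.
Joint ranges: [-2.72, 2.72], [-1.05, 1.87], [-1.09, 1.28], [-1.99, 2.15], [-1.42, 1.44], [-3.14, 3.14]. Speed limits (rad/s): [2.79, 2.79, 3.14, 3.14, 3.14, 3.14].

INTERFACE

Orientations are given as a unit quaternion [x, y, z, w].
In Python, from workcell import bot gives the robot as it stands. The module is installed in compiled form; this text tells all that it offers.
- The arm moves only by the shell command python3 -m inch 'ROWS'. ROWS is JSON, a list of rows, each a list of 7 numbers: the shift along the tool's x, y, z scaled (see below), then the turn, a rotation vector about the tool's x, y, z scaled (see below), then the gripper command: -1 is fully open, 1 is shut, values between are in proportion. In form: [[x, y, z, wx, wy, wz, gripper], ...]. A call has exactly 8 rows; each row shifts and turns the commanded pose from where the row before left it, along the tool's axes as they then stand; what a row does not reach is not made up. The controller multiplies each number of a shift by 2.5 cm and each number of a turn by 180 degrees. A row lasts 1/10 s, in which the tool goes at most 50 mm and 8.59 degrees, less where a joint would pass 70% of its speed; a pose out of reach is approached as far as the arm can. A call with a number of a shift or a turn outside -1 to 1 is refused whole. A call with a gripper value outside its range is refused whole. The fingers move at their own pace and stop on an object; the grip force is fixed at half the most. Time passes only in rows, so rows that do not move let the fingers close, or fill a call up. It gives the time, the measured TCP pose, the force and the opening at its end, in the units of the state.
- bot.get_obs(): the state, without advancing time (a new reading comes with each control period).
- bot.camera(name): name is "scene" or "top" or "wrist"; returns (picture, depth): 400x640x3 uint8, blue, green, red; 400x640 float32, m along the optical axis (not along the pixel's ray), 0 where there is no reading.
- bot.get_calibration(name): a dict with "vfov" (degrees; the focal length in pixels is half the picture's height over the tangent of half this angle, whatever the lens; pixels are square), "cx", "cy" (the principal point, pixels), "dist_coeffs" ([k1, k2, p1, p2, k3] as OpenCV has them; the pictures are not rectified), "R" (3x3) and "t" (3): a world point X has camera coordinates R X + t. Camera axes: x right, y down, z forward; pixel columns grow to the right and rows downward; lengths in m; the calibration is good to about 2 mm. A picture is of the moment at which its call begins: read the wrist's pose just before it. get_calibration takes no time and is no camera call; for the wrist camera it gives the pose at the moment of the call.
- bot.job_done(): hands the job in, once; it reports no verdict.
The state is a dict: "clock": time; "joint_pos": joint angles; "joint_vel": joint speeds; "tau": joint torques, N m; "eef_pos": TCP position; "tool_rot": TCP orientation; "ft_force": force on the tool from outside, world axes, zero at the start; "ft_torque": the same for the moment, N m; "grip_width": finger opening in m.
Only numpy, scipy, OpenCV 4.12 (cv2) and the standard library are available. Lean on these libraries where they do the work, as an engineer would, in place of code of your own. Each camera call takes 0.05 s, during which the arm holds its last target.

TASK

Take the copper-topped specimen cassette out of the sloped rack and seat it fully home in the keyed nest on the green base, finding by look or by feel which way round the orange key lets its notch go down. Then swing the latch by its red handle fully over it and let go. Leave the blue-handled cassette in the rack and everything else on the bench where it stands.

Things in the scene. Friction and masses are not known exactly. Their poses are not given: they have to be found in the camera images.
- copper_mid (a point): Loose copper-topped cassette, black fin on top, about 0.3 kg. Sole 80 x 80 x 20; central handle fin 56 long (own x), 16 thick (own y), 45 high; 65 high in all. This point is its centre: 32.5 above the underside, 12.5 above the sole's top, 32.5 below the fin's top. Own z is up through the fin. It starts in one of the rack's two bays.
- copper_notch (a point): The copper cassette's only notch, cut right through the sole in its +y edge, off-centre: 15 wide (own x +12.5 to +27.5 from the centre), 14 deep (own y +26 to +40), an orange strip beside it. This point is its middle, level with the sole's top. Axes as copper_mid.
- alu_mid (a point): The other cassette: same shape and size, aluminium top and blue fin, in the other bay, 114 beside the copper one. It must stay there. Point and axes as for copper_mid.
- rack: Fixed rack with a 28 degree slope, 200 wide (y), 150 deep, top edge 86 high; origin under its centre, -x its low front. Bay centres at y +57 and -57. A cassette lies on the slope with its x up the slope, y along rack y, its z (fin) leaning to the front. Rails 8 high beside it and a lip 14 high at its low edge: lift it out along its own z.
- nest_seat (a point): Where a cassette's centre lies once fully home in the fixed keyed nest: in the middle of the pocket, 50.5 above the bench. Nest axes: z up, x and y along the square. The sole's top is then 2 above the grey block's top. The grey block is 107 x 107, its top 36 above the bench, on a 12 thick green plate from x -110 to +90, y -80 to +120.
- nest_floor (a point): Middle of the pocket's floor, 18 above the bench; same axes. Pocket 84 x 84, 18 deep, 4 chamfer. An orange key, 10 x 10, 11 high, stands on the floor at (20, 36) or (-36, 20), not told which (a thin steel flat lies at the other): the cassette goes home with its x turned 0 or +90 degrees about z from the nest's x, respectively. Wrong way round it stays 11 proud.
- latch (a joint): Swing latch, rad: 0 open, 1.571 fully across the sole's corner, stop at 1.6; grows anticlockwise seen from above. Starts at 0 to 0.3 and stays where left; about 1.5 N at the handle moves it. Its steel arm, 46 long, 14 wide, points to nest -x at 0 and nest -y at 1.571, underside 41 above the bench (3 over a seated sole; a proud cassette blocks it).
- latch_pivot (a point): The latch's upright turning axis, at (-28, 66) from the pocket's middle in nest axes; the point is 40 above the bench. Axes as the nest's.
- latch_handle (a point): On the axis of the latch's upright red handle post, diameter 14, from 43 to 89 above the bench; this point is 74 above the bench. It runs on a circle of radius 60 about latch_pivot: seen from the pivot, 45 degrees from nest +x towards +y at joint 0, and 135 degrees at joint 1.571.
- can: blue-banded metal can standing upright between rack and nest, diameter 56, height 140; origin at the centre of its underside. Bystander.
- jar: small white jar with yellow label, diameter 52, height 75; origin under its centre. Bystander.
- beaker: clear plastic beaker, diameter 70, height 95; origin under its centre. Bystander.
- meter_near: dark-blue handheld meter lying flat between rack and nest, nearer the robot, 150 x 75 x 28 (long along its x); origin under its centre. Bystander.

How it is judged:
By the outcome, as a careful person would: the job done as asked, in the order asked, and still so for the second after the job is handed in, with the robot touching nothing.
It also fails if it takes over 72 s, if anything falls off the work surface, if the arm or the gripper's body presses on something with over 40 N, if the wrist force passes 120 N, or if a joint passes its speed limit or range.

## Working session

There is one attempt and no reset: what is moved stays moved. The work goes in short steps, Python scripts to look and compute and a shell command to move; the robot and the scene stay as the last step left them, time stands still between calls to the robot, and variables do not carry over. Pictures are saved under pics/ and viewed, and the job is handed in when it is done.

```bash
mkdir -p pics; ls; python3 - <<'E'
from workcell import bot
import cv2,numpy as np
print(bot.get_obs())
for n in("scene","top","wrist"):
    c=bot.get_calibration(n); im,d=bot.camera(n)
    print(n,c)
    cv2.imwrite(f"pics/{n}0.png",im); np.savez(f"pics/{n}0.npz",d=d,R=c["R"],t=c["t"])
E
```

```text
pics
{'clock': 0.0, 'joint_pos': array([1.26899998e+00, 2.41411827e-01, 3.72444479e-03, 1.33520915e+00,
       1.41286848e-05, 1.57080680e+00]), 'joint_vel': array([ 0.00138571,  0.00255873, -0.00201893, -0.00191085,  0.00052862,
        0.00033381]), 'tau': array([-2.13201047e-04, -3.72318220e+01,  2.52407634e+01,  1.70827238e-02,
        4.75401521e-05, -4.59919356e-07]), 'eef_pos': array([0.14842477, 0.47679603, 0.23041363]), 'tool_rot': array([ 8.05370854e-01,  5.92770348e-01, -8.49904899e-04,  6.16790501e-04]), 'ft_force': array([-0.93798982, -0.64026379, -0.59245702]), 'ft_torque': array([0.04903716, 0.01895066, 0.01219467]), 'grip_width': 0.08517502490430875}
scene {'vfov': 53.16230635119171, 'cx': 311.3633961947603, 'cy': 191.9322264292499, 'dist_coeffs': array([-0.09948811,  0.        ,  0.        ,  0.        ,  0.        ]), 'R': array([[ 0.09441926,  0.99520908, -0.02537504],
       [ 0.52540666, -0.07146498, -0.84784467],
       [-0.84559614,  0.06672065, -0.52963715]]), 't': array([-0.06832101, -0.23021545,  1.4884117 ])}
top {'vfov': 47.315202942794336, 'cx': 316.28324340724777, 'cy': 202.77293967283038, 'dist_coeffs': array([0.0315446, 0.       , 0.       , 0.       , 0.       ]), 'R': array([[-0.01812348, -0.99977413,  0.01110041],
       [-0.98158178,  0.01567973, -0.19039789],
       [ 0.19018084, -0.01434663, -0.98164424]]), 't': array([0.00949912, 0.59690484, 1.2195128 ])}
wrist {'vfov': 70.67633610494569, 'cx': 314.9905100317715, 'cy': 197.36846140210315, 'dist_coeffs': array([-0.03242826,  0.        ,  0.        ,  0.        ,  0.        ]), 'R': array([[ 2.97985078e-01,  9.54570059e-01, -9.46823994e-04],
       [ 9.17658664e-01, -2.86189125e-01,  2.75678003e-01],
       [ 2.62882997e-01, -8.30167923e-02, -9.61249573e-01]]), 't': array([-0.49831163, -0.03489865,  0.37870749])}
```

View pics/scene0.png

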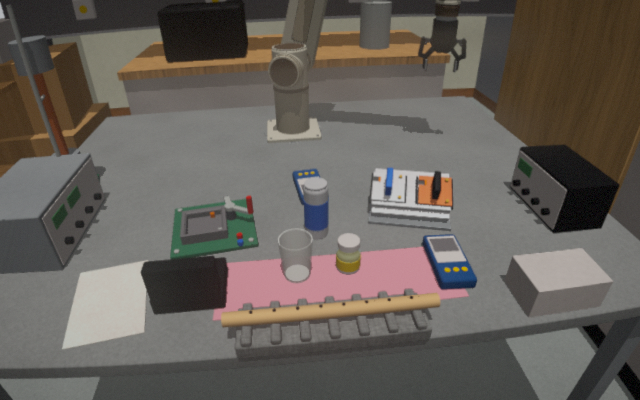

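View pics/top0.png

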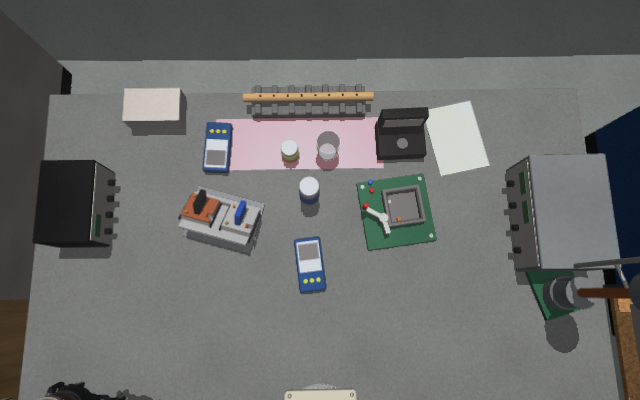

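View pics/wrist0.png

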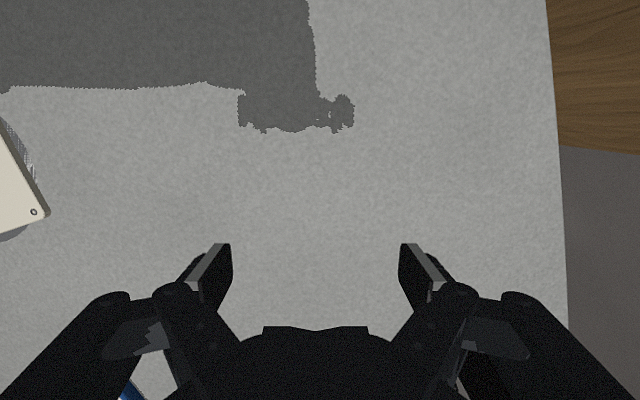

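Scene and top show the rack (top px ~222,218) with copper at 200,207, alu at 240,214; nest at ~404,207, latch handle ~366,206 and the can at 310,190. I'll enlarge these.

```bash
cat > h.py <<'E'
import numpy as np,cv2
from workcell import bot
from scipy.spatial.transform import Rotation as Rot
def cam(n,c=None):
    c=c or bot.get_calibration(n); f=200/np.tan(np.radians(c["vfov"])/2)
    K=np.array([[f,0,c["cx"]],[0,f,c["cy"]],[0,0,1]]); return K,np.array(c["dist_coeffs"]),np.array(c["R"]),np.array(c["t"])
def ray(n,uv,c=None):
    K,D,R,t=cam(n,c); p=cv2.undistortPoints(np.array(uv,float).reshape(-1,1,2),K,D)[:,0]
    return -R.T@t, (np.c_[p,np.ones(len(p))])@R   # camera origin, dirs (z-depth 1)
def atz(n,uv,z,c=None):
    o,d=ray(n,uv,c); z=np.broadcast_to(z,len(d)); return o+d*((z-o[2])/d[:,2])[:,None]
def proj(n,X,c=None):
    K,D,R,t=cam(n,c); return cv2.projectPoints(np.array(X,float).reshape(-1,1,3),cv2.Rodrigues(R)[0],t,K,D)[0][:,0]
def cloud(n,d,c=None):
    v,u=np.mgrid[:400,:640]; o,dr=ray(n,np.stack([u,v],-1).reshape(-1,2),c)
    return (o+dr*d.reshape(-1,1)).reshape(400,640,3)
def crop(im,x0,y0,w,h,s,name):
    cv2.imwrite("pics/"+name,cv2.resize(im[y0:y0+h,x0:x0+w],None,fx=s,fy=s,interpolation=cv2.INTER_CUBIC))
E
python3 - <<'E'
from h import *
t=cv2.imread("pics/top0.png");s=cv2.imread("pics/scene0.png")
a=cv2.resize(t[175:260,170:275],None,fx=7,fy=7,interpolation=3); cv2.imwrite("pics/c_rack.png",a)
crop(t,350,170,95,85,7,"c_nest.png")
crop(s,165,185,100,75,8,"c_nests.png"); crop(s,360,160,100,70,8,"c_racks.png")
E
```

```text
(no output)
```

View pics/c_rack.png

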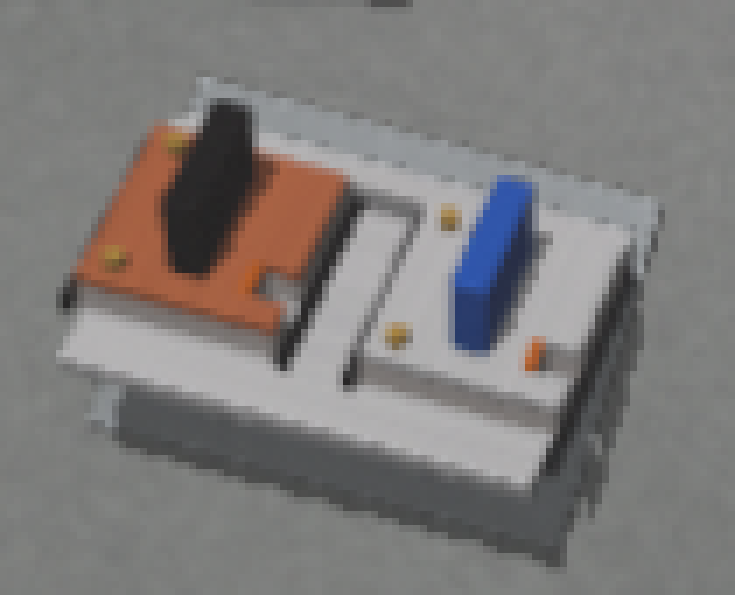

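View pics/c_nest.png

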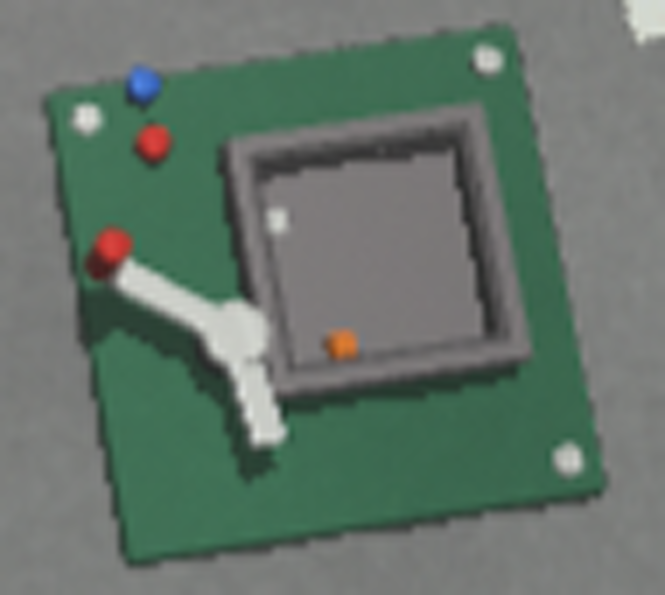

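View pics/c_nests.png

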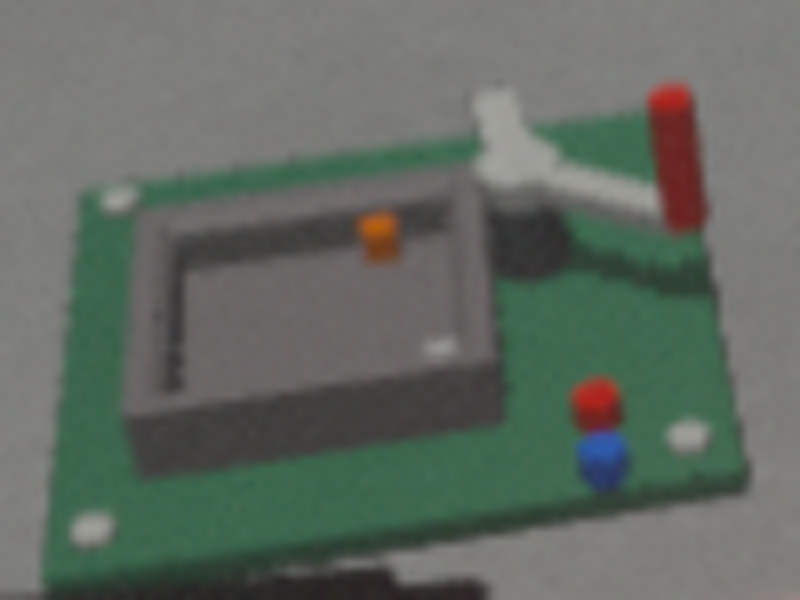

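View pics/c_racks.png

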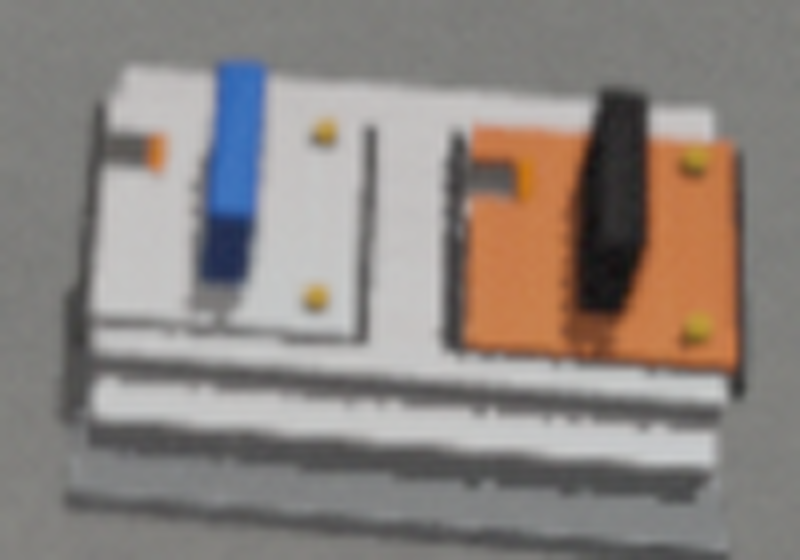

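Notch is on the image-right side of the copper cassette (world −y side), toward the robot. The orange key (nest crop 342,345) stands up at the (-36,20) place, while the flat steel is at (277,220), so the +90 fit applies. Now I'll fit the poses.

```bash
cat > fit1.py <<'E'
from h import *
from scipy.optimize import least_squares
def px(c,s,o): return (np.array(c,float)+.5)/s-.5+np.array(o)
ct=px([(275,333),(345,178),(75,275),(158,125)],7,(170,175)) # ++ -+ +- --
cs=px([(472,127),(462,348),(735,142),(740,368)],8,(360,160))
L=np.array([(40,40,-12.5),(-40,40,-12.5),(40,-40,-12.5),(-40,-40,-12.5)])/1000
def RC(yaw,tilt=np.radians(28)): return Rot.from_euler('z',yaw)*Rot.from_euler('y',-tilt)
def f(p,n): 
    R=RC(p[3],p[4]); X=R.apply(L)+p[:3]
    r=[(proj('top',X)-ct)]
    if n>1:r.append(proj('scene',X)-cs)
    return np.concatenate(r).ravel()
s=least_squares(f,[.45,.25,.08,2.86,.49],args=(2,)); print("cop",s.x[:3].round(4),np.degrees(s.x[3:]),s.fun.reshape(-1,2).round(2).tolist())
# nest
P=px([(47,97),(512,27),(605,490),(130,562)],7,(350,170)); PL=np.array([(90,120,12),(90,-80,12),(-110,-80,12),(-110,120,12)])/1e3
B=px([(225,145),(480,105),(530,355)],7,(350,170)); BL=np.array([(53.5,53.5,36),(53.5,-53.5,36),(-53.5,-53.5,36)])/1e3
SP=px([(82,190),(645,118),(748,475),(45,588)],8,(165,185)); 
SPL=np.array([(-110,-80,12),(-110,120,12),(90,120,12),(90,-80,12)])/1e3
SB=px([(140,212),(132,415),(500,360)],8,(165,185)); SBL=np.array([(-53.5,-53.5,36),(53.5,-53.5,36),(53.5,53.5,36)])/1e3
def g(p,sel):
    R=Rot.from_euler('z',p[2]); T=lambda X:R.apply(X)+[p[0],p[1],0]
    r=[]
    if 't' in sel: r+=[proj('top',T(PL))-P,proj('top',T(BL))-B]
    if 's' in sel: r+=[proj('scene',T(SPL))-SP,proj('scene',T(SBL))-SB]
    return np.concatenate(r).ravel()
for sel in('t','s','ts'):
    s=least_squares(g,[.45,-.2,.15],args=(sel,)); print("nest",sel,s.x[:2].round(4),np.degrees(s.x[2]).round(2),s.fun.reshape(-1,2).round(1).tolist())
E
python3 fit1.py
python3 - <<'E'
from h import *
d=np.load("pics/top0.npz")["d"];C=cloud('top',d)
for n,(u,v) in dict(sole_l=(184,211),sole_up=(214,201),sole_dn=(188,215),block=(418,188),plate=(400,240),handle=(366,205)).items(): print(n,C[v,u].round(4))
E
```

```text
cop [0.5938 0.3178 0.0823] [163.61670264  28.21388957] [[-0.51, -0.31], [0.27, -0.17], [-0.41, 0.17], [-0.36, -0.06], [-0.05, -0.24], [0.38, -0.07], [-0.57, 0.29], [-0.72, 0.18]]
nest t [ 0.5902 -0.2488] 7.78 [[-0.6, -0.5], [0.1, -0.5], [0.7, 0.4], [-0.5, 0.8], [-0.2, -0.5], [0.1, -0.3], [0.4, 0.5]]
nest s [ 0.5925 -0.2476] 8.66 [[-1.4, 0.6], [3.5, -2.0], [0.6, -1.2], [-0.4, -0.3], [-0.9, 0.5], [-1.1, 1.0], [-0.1, 0.2]]
nest ts [ 0.5909 -0.2482] 8.21 [[-0.9, -0.4], [-0.4, -0.9], [0.7, -0.1], [-0.4, 0.8], [-0.5, -0.6], [-0.3, -0.6], [0.3, 0.1], [-1.2, 0.1], [3.7, -2.1], [0.1, -1.4], [-0.9, -0.9], [-0.8, 0.1], [-1.4, 0.5], [-0.5, -0.0]]
sole_l [0.5736 0.3569 0.091 ]
sole_up [0.606  0.2837 0.0603]
sole_dn [0.5633 0.3471 0.0861]
block [ 0.64   -0.2937  0.034 ]
plate [ 0.4931 -0.2373  0.0173]
handle [ 0.5825 -0.1356  0.0888]
```

```bash
cat >> h.py <<'E'
def st():
    o=bot.get_obs(); return o, np.array(o["eef_pos"]), Rot.from_quat(o["tool_rot"])
def plan(p,R,N,NR=None,p0=None,R0=None):
    if p0 is None: o,p0,R0=st()
    w=(R0.inv()*R).as_rotvec()
    A=sum(R0.as_matrix()@Rot.from_rotvec(w*k/N).as_matrix() for k in range(N))
    s=np.linalg.solve(A,np.array(p)-p0)
    row=np.r_[s/.025,w/N/np.pi]; print("N",N,"row",row.round(4).tolist()," totdeg",np.degrees(np.linalg.norm(w)).round(2),"totmm",(1e3*R0.inv().apply(np.array(p)-p0)).round(1))
COP=np.array([.5938,.3178,.0823]); CY=np.radians(163.6); CT=np.radians(28)
RCOP=Rot.from_euler('z',CY)*Rot.from_euler('y',-CT)
RG=Rot.from_matrix(RCOP.as_matrix()@np.array([[0,-1,0],[-1,0,0],[0,0,-1.]]))
def cop(x,y,z): return COP+RCOP.apply(np.array([x,y,z])/1000)
E
python3 - <<'E'
from h import *
for z in(100,75,-7): print(z,cop(0,0,z))
plan(cop(0,0,120),RG,24)
E
```

```text
100 [0.63883706 0.30454487 0.17059476]
75 [0.6275778  0.30785865 0.14852107]
-7 [0.59064741 0.31872786 0.07611937]
N 24 row [-0.0377, 0.8822, -0.1371, 0.0065, -0.0, -0.0002]  totdeg 28.01 totmm [-18.7 528.8  42.4]
```

```bash
python3 -m inch '[[-0.038,0.88,-0.137,0.0065,0,0,-1],[-0.038,0.88,-0.137,0.0065,0,0,-1],[-0.038,0.88,-0.137,0.0065,0,0,-1],[-0.038,0.88,-0.137,0.0065,0,0,-1],[-0.038,0.88,-0.137,0.0065,0,0,-1],[-0.038,0.88,-0.137,0.0065,0,0,-1],[-0.038,0.88,-0.137,0.0065,0,0,-1],[-0.038,0.88,-0.137,0.0065,0,0,-1]]'
python3 -m inch '[[-0.038,0.88,-0.137,0.0065,0,0,-1],[-0.038,0.88,-0.137,0.0065,0,0,-1],[-0.038,0.88,-0.137,0.0065,0,0,-1],[-0.038,0.88,-0.137,0.0065,0,0,-1],[-0.038,0.88,-0.137,0.0065,0,0,-1],[-0.038,0.88,-0.137,0.0065,0,0,-1],[-0.038,0.88,-0.137,0.0065,0,0,-1],[-0.038,0.88,-0.137,0.0065,0,0,-1]]'
python3 - <<'E'
from h import *
plan(cop(0,0,120),RG,8); print(st()[0]["joint_pos"])
im,d=bot.camera("wrist"); cv2.imwrite("pics/w1.png",im)
E
```

```text
clock: 0.95
eef_pos: [0.3164, 0.4169, 0.2458]
tool_rot: [0.803, 0.591, -0.049, -0.066]
ft_force: [-0.3, 0.6, 0.4]
grip_width: 0.0854
clock: 1.75
eef_pos: [0.4835, 0.357, 0.2312]
tool_rot: [0.795, 0.585, -0.097, -0.131]
ft_force: [-0.1, 0.9, -0.3]
grip_width: 0.0857
N 8 row [-0.0246, 0.883, -0.1382, 0.0064, -0.0002, -0.0006]  totdeg 9.25 totmm [ -3.7 177.9 -15.2]
[0.51711222 0.64244687 0.57512189 1.73210789 0.237233   0.79167262]
```

View pics/w1.png

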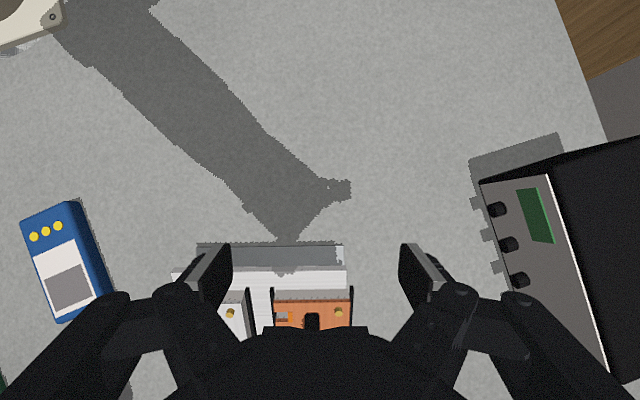

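Wrist view shows the rack's high edge and copper (275-350, 290-330), clear on both sides. Continuing.

```bash
python3 -m inch '[[-0.025,0.88,-0.138,0.0064,0,-0.0006,-1],[-0.025,0.88,-0.138,0.0064,0,-0.0006,-1],[-0.025,0.88,-0.138,0.0064,0,-0.0006,-1],[-0.025,0.88,-0.138,0.0064,0,-0.0006,-1],[-0.025,0.88,-0.138,0.0064,0,-0.0006,-1],[-0.025,0.88,-0.138,0.0064,0,-0.0006,-1],[-0.025,0.88,-0.138,0.0064,0,-0.0006,-1],[-0.025,0.88,-0.138,0.0064,0,-0.0006,-1]]'
python3 - <<'E'
from h import *
plan(cop(0,0,120),RG,8); print(st()[0]["joint_pos"])
for n in("wrist","top","scene"):
    im,d=bot.camera(n); cv2.imwrite(f"pics/{n}2.png",im)
t=cv2.imread("pics/top2.png"); crop(t,150,155,140,110,5,"t2c.png")
E
```

```text
clock: 2.6
eef_pos: [0.6102, 0.2874, 0.1825]
tool_rot: [0.778, 0.58, -0.137, -0.196]
ft_force: [0.7, -1.0, 0.4]
grip_width: 0.0852
N 8 row [0.1236, 0.1284, -0.0989, 0.0002, -0.0006, 0.0]  totdeg 0.99 totmm [ 24.8  25.7 -19.5]
[0.31560911 1.09423215 1.27371132 2.14933386 0.27978833 0.54826278]
```

View pics/wrist2.png

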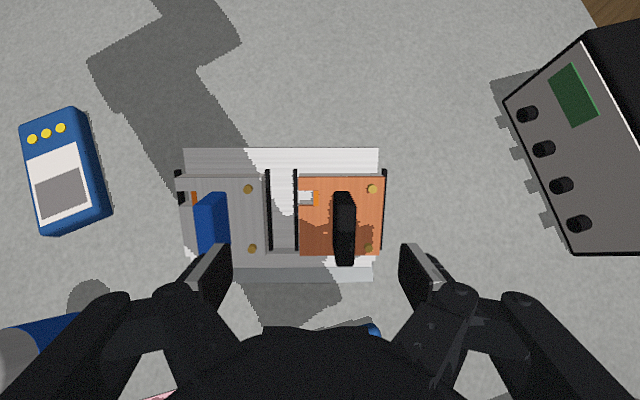

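View pics/scene2.png

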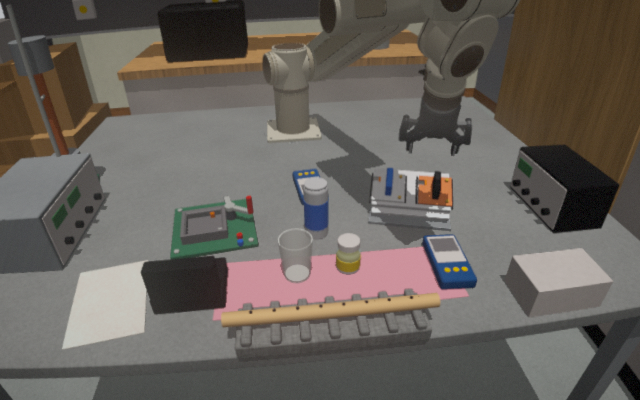

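Arm at joint limits (j3, j4) high above; copper sole visible at (298-385, 175-255), fin at 344,190-265. Check the model by overlay first.

```bash
cat > ov.py <<'E'
from h import *
def ov(im,n,c=None):
    X=[cop(*q) for q in [(40,40,-12.5),(-40,40,-12.5),(-40,-40,-12.5),(40,-40,-12.5)]]
    F=[cop(*q) for q in [(28,8,32.5),(-28,8,32.5),(-28,-8,32.5),(28,-8,32.5)]]
    for P,col in((X,(255,255,0)),(F,(0,255,255))):
        u=proj(n,P,c); u8=((u+.5)*6-.5)
        yield u,col
E
python3 - <<'E'
from ov import *
im=cv2.imread("pics/wrist2.png"); s=6; x0,y0=280,155
a=cv2.resize(im[y0:y0+125,x0:x0+125],None,fx=s,fy=s,interpolation=3)
b=a.copy()
for u,col in ov(im,"wrist"):
    print(u.round(1).tolist()); q=((u-[x0,y0]+.5)*s-.5).round().astype(int); cv2.polylines(b,[q],True,col,1)
cv2.imwrite("pics/w2o.png",b[:600])
E
```

```text
[[296.9, 178.5], [298.4, 255.7], [376.9, 254.8], [382.3, 178.1]]
[[335.2, 205.6], [333.9, 268.2], [352.6, 268.0], [355.4, 205.5]]
```

View pics/w2o.png

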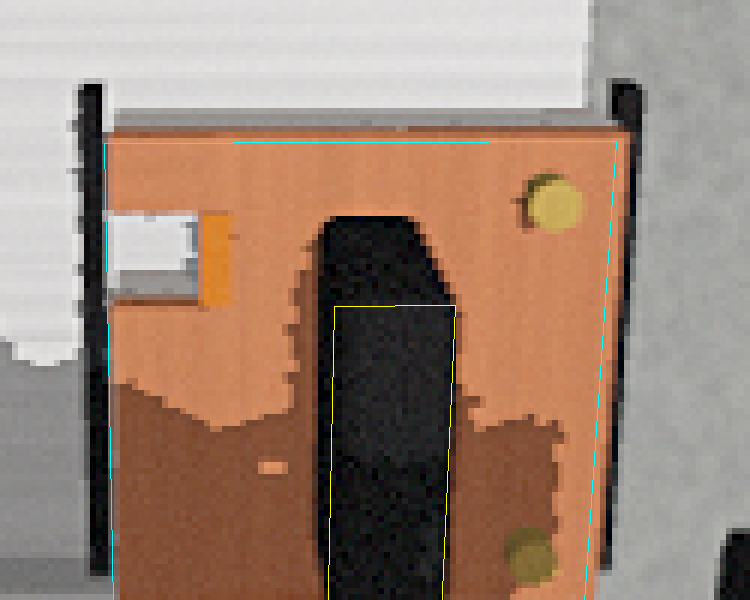

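```bash
python3 - <<'E'
from ov import *
im=cv2.imread("pics/wrist2.png"); s=7; x0,y0=285,225
b=cv2.resize(im[y0:y0+60,x0:x0+110],None,fx=s,fy=s,interpolation=3)
for u,col in ov(im,"wrist"):
    q=((u-[x0,y0]+.5)*s-.5).round().astype(int); cv2.polylines(b,[q],True,col,1)
cv2.imwrite("pics/w2p.png",b)
E
```

```text
(no output)
```

View pics/w2p.png

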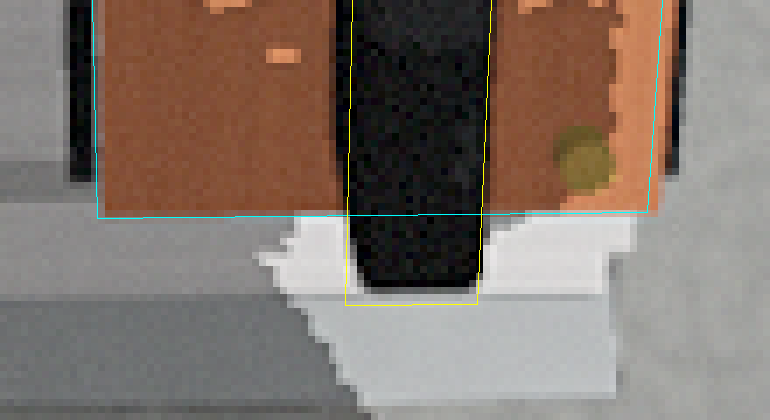

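```bash
cat > fit2.py <<'E'
from h import *
from scipy.optimize import least_squares
exec(open('fit1.py').read().split("# nest")[0].split("def f(")[0].split("import least_squares")[1])
cw=np.vstack([px([(103,132)],6,(280,155)),px([(103,214)],7,(285,225)),px([(630,132)],6,(280,155)),px([(660,214)],7,(285,225))])
def f(p,sel):
    X=RC(p[3]).apply(L)+p[:3]; r=[]
    for n,c,w in(('top',ct,1),('scene',cs,1),('wrist',cw,.6)):
        if n[0] in sel: r.append((proj(n,X)-c)*w)
    return np.concatenate(r).ravel()
for sel in('w','ts','tsw'):
    s=least_squares(f,[.594,.318,.082,2.86],args=(sel,)); print(sel,s.x[:3].round(4),np.degrees(s.x[3]).round(2),s.fun.reshape(-1,2).round(1).tolist())
E
python3 fit2.py
```

```text
w [0.5939 0.3184 0.0879] 163.52 [[0.3, 0.1], [-0.3, 0.3], [-0.0, -0.1], [-0.0, -0.2]]
ts [0.5938 0.3178 0.0824] 163.6 [[-0.5, -0.3], [0.3, -0.2], [-0.4, 0.2], [-0.4, -0.1], [-0.1, -0.2], [0.4, -0.1], [-0.6, 0.3], [-0.7, 0.2]]
tsw [0.5935 0.3185 0.0828] 163.51 [[-0.9, -0.2], [-0.0, -0.1], [-0.7, 0.2], [-0.6, -0.0], [0.2, -0.4], [0.6, -0.4], [-0.3, 0.1], [-0.5, -0.1], [0.5, 0.7], [-0.2, -0.0], [-0.9, 0.5], [-0.8, -0.5]]
```

```bash
sed -i 's/^COP=.*/COP=np.array([.5938,.3183,.085]); CY=np.radians(163.5); CT=np.radians(28)/' h.py
python3 - <<'E'
from h import *
for n,px in(("wrist",[(310,190),(365,200),(370,230)]),):
    im,d=bot.camera(n);C=cloud(n,d)
    for u,v in px: print(n,(1e3*RCOP.inv().apply(np.median(C[v-2:v+3,u-2:u+3].reshape(-1,3),0)-COP)).round(1))
plan(cop(0,0,55),RG,8)
E
```

```text
wrist [ 21.5  27.7 -32.5]
wrist [ 18.6 -24.9 -13.5]
wrist [-12.5 -31.4 -13.3]
N 8 row [0.1186, 0.1275, 0.2314, 0.0004, -0.0007, 0.0001]  totdeg 1.22 totmm [23.3 25.3 46.6]
```

```bash
python3 -m inch '[[0,0,0.6,0,0,0,-1],[0,0,0.6,0,0,0,-1],[0.16,0.17,0.12,0.0005,-0.001,0,-1],[0.16,0.17,0.12,0.0005,-0.001,0,-1],[0.16,0.17,0.12,0.0005,-0.001,0,-1],[0.16,0.17,0.12,0.0005,-0.001,0,-1],[0.16,0.17,0.12,0.0005,-0.001,0,-1],[0.16,0.17,0.12,0.0005,-0.001,0,-1]]'
python3 - <<'E'
from h import *
plan(cop(0,0,55),RG,8); print(st()[0]["joint_pos"])
E
```

```text
clock: 3.6
eef_pos: [0.6157, 0.3128, 0.1323]
tool_rot: [0.776, 0.583, -0.143, -0.193]
ft_force: [-3.9, -3.1, 4.8]
grip_width: 0.0852
N 8 row [-0.0046, 0.0112, -0.0132, 0.0001, 0.0, 0.0002]  totdeg 0.36 totmm [-0.9  2.2 -2.6]
[0.34798478 1.15611967 1.27556349 2.0918431  0.28060507 0.57308251]
```

```bash
python3 -m inch '[[-0.005,0.011,0.35,0,0,0,-1],[-0.005,0.011,0.35,0,0,0,-1],[-0.005,0.011,0.35,0,0,0,-1],[-0.005,0.011,0.35,0,0,0,-1],[-0.005,0.011,0.35,0,0,0,-1],[-0.005,0.011,0.35,0,0,0,-1],[-0.005,0.011,0.2,0,0,0,-1],[0,0,0,0,0,0,-1]]'
python3 - <<'E'
from h import *
plan(cop(0,0,-5),RG,8); print(st()[0]["joint_pos"])
im,d=bot.camera("wrist"); cv2.imwrite("pics/w3.png",im)
E
```

```text
clock: 4.4
eef_pos: [0.5912, 0.3182, 0.0787]
tool_rot: [0.776, 0.582, -0.145, -0.193]
ft_force: [0.7, -0.3, -0.1]
grip_width: 0.0855
N 8 row [0.0042, -0.0038, -0.0084, 0.0001, 0.0001, 0.0002]  totdeg 0.26 totmm [ 0.8 -0.7 -1.7]
[0.36527701 1.05594977 0.92473849 1.83880732 0.28738888 0.59035602]
```

View pics/w3.png

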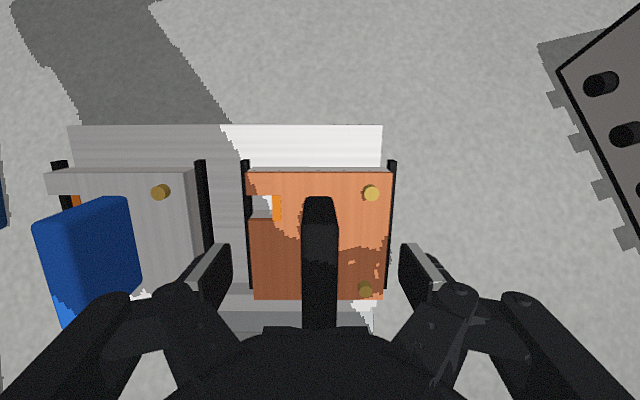

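Black fin (302–338) sits midway between the pads (232/400). Close.

```bash
python3 -m inch '[[0,0,0,0,0,0,1],[0,0,0,0,0,0,1],[0,0,0,0,0,0,1],[0,0,0,0,0,0,1],[0,0,0,0,0,0,1],[0,0,0,0,0,0,1],[0,0,0,0,0,0,1],[0,0,0,0,0,0,1]]'
```

```text
clock: 5.25
eef_pos: [0.5921, 0.3181, 0.0782]
tool_rot: [0.777, 0.582, -0.144, -0.193]
ft_force: [3.9, 3.6, 0.3]
grip_width: 0.0152
```

```bash
python3 -m inch '[[0,0,-0.15,0,0,0,1],[0,0,-0.25,0,0,0,1],[0,0,-0.25,0,0,0,1],[0,0,-0.25,0,0,0,1],[0,0,-0.25,0,0,0,1],[0,0,-0.25,0,0,0,1],[0,0,-0.25,0,0,0,1],[0,0,-0.1,0,0,0,1]]'
python3 - <<'E'
from h import *
print(st()[0]["joint_pos"],st()[1])
im,d=bot.camera("wrist"); cv2.imwrite("pics/w4.png",im)
im,d=bot.camera("scene"); crop(im,330,60,160,170,4,"s4.png")
E
```

```text
clock: 6.05
eef_pos: [0.6113, 0.3106, 0.1164]
tool_rot: [0.777, 0.582, -0.146, -0.193]
ft_force: [0.1, -0.9, -2.2]
grip_width: 0.0154
[0.34771822 1.12495279 1.16631249 2.01811397 0.27940431 0.57519049] [0.61127799 0.31058282 0.11642685]
```

View pics/w4.png

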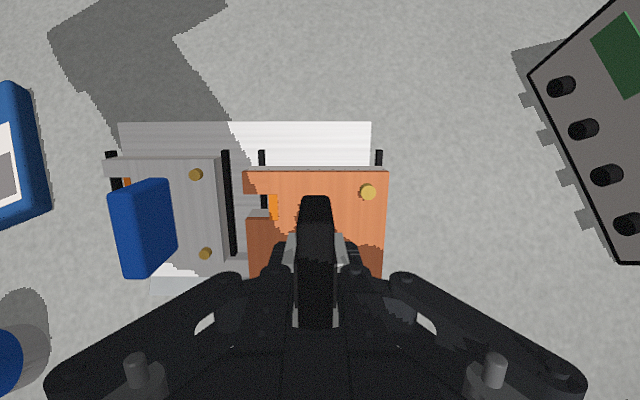

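View pics/s4.png

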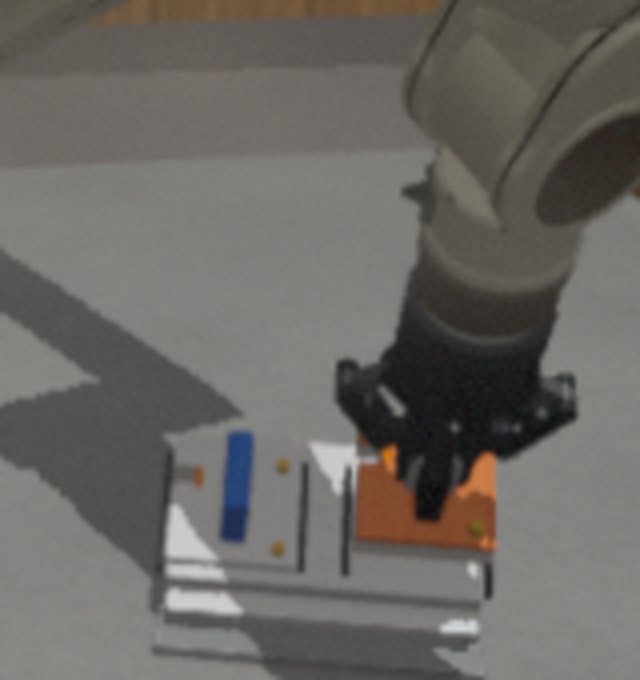

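```bash
cat >> h.py <<'E'
def RT(yawdeg): # tool down, tool x at yaw
    return Rot.from_euler('z',yawdeg,degrees=True)*Rot.from_euler('x',180,degrees=True)
E
python3 - <<'E'
from h import *
o,p,R=st()
print("held", (1e3*RCOP.inv().apply(np.array([.5921,.3181,.0782])-COP)).round(1))
plan([.58,.29,.19],RT(73.5),8)
E
```

```text
held [-1.8  0.7 -6.7]
N 8 row [-0.1453, -0.2184, -0.3251, -0.0194, 0.0001, 0.0001]  totdeg 27.97 totmm [-29.  -56.  -53.7]
```

```bash
python3 -m inch '[[-0.145,-0.218,-0.325,-0.0194,0,0,1],[-0.145,-0.218,-0.325,-0.0194,0,0,1],[-0.145,-0.218,-0.325,-0.0194,0,0,1],[-0.145,-0.218,-0.325,-0.0194,0,0,1],[-0.145,-0.218,-0.325,-0.0194,0,0,1],[-0.145,-0.218,-0.325,-0.0194,0,0,1],[-0.145,-0.218,-0.325,-0.0194,0,0,1],[-0.145,-0.218,-0.325,-0.0194,0,0,1]]'
python3 - <<'E'
from h import *
print(st()[0]["joint_pos"],st()[0]["grip_width"])
plan([.56,.05,.25],RT(45),16)
E
```

```text
clock: 6.95
eef_pos: [0.5788, 0.29, 0.1904]
tool_rot: [0.8, 0.6, -0.0, 0.001]
ft_force: [-0.0, -0.4, -2.4]
grip_width: 0.0156
[ 0.46511263  0.55796611  0.37349339  1.38641628 -0.0014795   0.75002396] 0.01557597008956354
N 16 row [-0.5499, 0.2598, -0.1487, 0.0, 0.0, 0.01]  totdeg 28.68 totmm [-235.6   49.5  -59.3]
```

```bash
python3 -m inch '[[-0.3,0.14,-0.3,0,0,0.01,1],[-0.55,0.26,-0.3,0,0,0.01,1],[-0.55,0.26,-0.3,0,0,0.01,1],[-0.55,0.26,-0.3,0,0,0.01,1],[-0.55,0.26,-0.3,0,0,0.01,1],[-0.55,0.26,-0.3,0,0,0.01,1],[-0.55,0.26,-0.3,0,0,0.01,1],[-0.55,0.26,-0.3,0,0,0.01,1]]'
python3 - <<'E'
from h import *
plan([.56,-.20,.25],RT(8.2),16)
E
```

```text
clock: 7.75
eef_pos: [0.5846, 0.1747, 0.2509]
tool_rot: [0.87, 0.493, -0.0, -0.0]
ft_force: [-0.3, -0.7, -2.9]
grip_width: 0.0153
N 16 row [-0.6107, 0.754, 0.0021, -0.0, 0.0, 0.0177]  totdeg 50.9 totmm [-334.2  171.3    0.8]
```

```bash
python3 -m inch '[[-0.61,0.75,0,0,0,0.0177,1],[-0.61,0.75,0,0,0,0.0177,1],[-0.61,0.75,0,0,0,0.0177,1],[-0.61,0.75,0,0,0,0.0177,1],[-0.61,0.75,0,0,0,0.0177,1],[-0.61,0.75,0,0,0,0.0177,1],[-0.61,0.75,0,0,0,0.0177,1],[-0.61,0.75,0,0,0,0.0177,1]]'
python3 -m inch '[[-0.61,0.75,0,0,0,0.0177,1],[-0.61,0.75,0,0,0,0.0177,1],[-0.61,0.75,0,0,0,0.0177,1],[-0.61,0.75,0,0,0,0.0177,1],[-0.61,0.75,0,0,0,0.0177,1],[-0.61,0.75,0,0,0,0.0177,1],[-0.61,0.75,0,0,0,0.0177,1],[-0.61,0.75,0,0,0,0.0177,1]]'
python3 - <<'E'
from h import *
print(st()[0]["joint_pos"])
c=bot.get_calibration("wrist"); im,d=bot.camera("wrist"); cv2.imwrite("pics/w5.png",im)
plan([.592,-.25,.16],RT(8.2),8)
E
```

```text
clock: 8.55
eef_pos: [0.6144, -0.0148, 0.2506]
tool_rot: [0.957, 0.289, -0.0, -0.0]
ft_force: [0.1, 0.3, -2.4]
grip_width: 0.0151
clock: 9.35
eef_pos: [0.5594, -0.1985, 0.2506]
tool_rot: [0.998, 0.071, -0.0, -0.0]
ft_force: [1.0, -0.9, -2.5]
grip_width: 0.0153
[-3.40988279e-01  4.25555467e-01  3.16845831e-01  1.46222052e+00
  1.00859521e-04  1.08847512e+00]
N 8 row [0.1385, 0.2609, 0.4539, 0.0001, 0.0001, -0.0003]  totdeg 0.45 totmm [28.  52.  90.8]
```

View pics/w5.png

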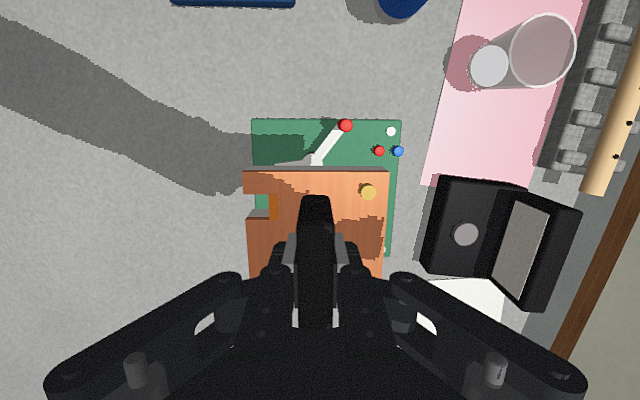

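Cassette held square, notch left (246–268, 193–218). I'll shift to −y so the wrist camera sees the nest ahead of the cassette.

```bash
python3 -m inch '[[0,0.8,0,0,0,0,1],[0,0.8,0,0,0,0,1],[0,0.8,0,0,0,0,1],[0,0.8,0,0,0,0,1],[0,0.8,0,0,0,0,1],[0,0.8,0,0,0,0,1],[0,0.8,0,0,0,0,1],[0,0.4,0,0,0,0,1]]'
python3 - <<'E'
from h import *
import pickle
im,d=bot.camera("wrist"); c=bot.get_calibration("wrist"); cv2.imwrite("pics/w6.png",im); pickle.dump((c,d),open("pics/w6.pkl","wb"))
print(st()[1])
E
```

```text
clock: 10.2
eef_pos: [0.5814, -0.3474, 0.2501]
tool_rot: [0.997, 0.071, -0.0, -0.0]
ft_force: [-0.5, 0.6, -1.6]
grip_width: 0.0156
[ 0.58138203 -0.34835052  0.24978282]
```

View pics/w6.png

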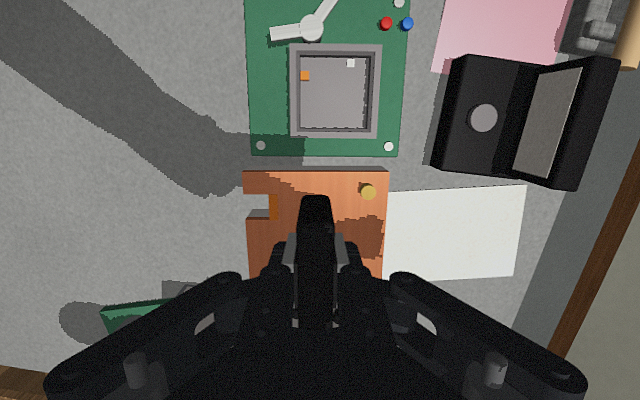

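```bash
python3 - <<'E'
from h import *
im=cv2.imread("pics/w6.png"); crop(im,280,36,110,110,7,"w6c.png"); 
a=cv2.imread("pics/w6c.png"); cv2.imwrite("pics/w6c.png",cv2.resize(a[:],(600,600),interpolation=3))
crop(im,235,155,165,100,4.8,"w6d.png")
E
```

View pics/w6c.png

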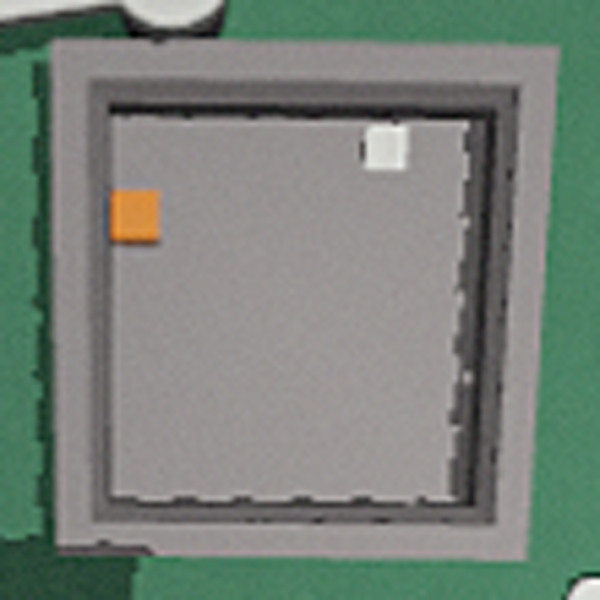

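View pics/w6d.png

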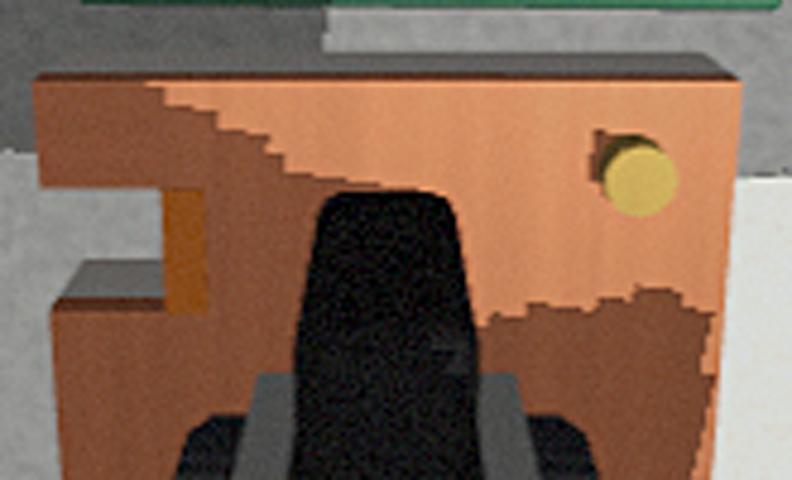

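```bash
cat > fit3.py <<'E'
from h import *
import pickle
from scipy.optimize import least_squares
c,d=pickle.load(open("pics/w6.pkl","rb"))
def px(q,s,o): return (np.array(q,float)+.5)/s-.5+np.array(o)
B=px([(50,38),(560,46),(527,560),(57,555)],600/110,(280,36)); BL=np.array([(-53.5,53.5,36),(53.5,53.5,36),(53.5,-53.5,36),(-53.5,-53.5,36)])/1e3
def g(p): return (proj("wrist",Rot.from_euler('z',p[2]).apply(BL)+[p[0],p[1],p[3]],c)-B).ravel()
s=least_squares(g,[.59,-.25,.14,0]); print("nest free z",s.x[:2].round(4),np.degrees(s.x[2]).round(2),s.x[3].round(4),s.fun.round(2))
s=least_squares(lambda p:g(np.r_[p,0]),[.59,-.25,.14]); print("nest",s.x[:2].round(4),np.degrees(s.x[2]).round(2),s.fun.round(2))
N=s.x
Q=px([(35,79),(742,80),(163,187),(38,187),(163,313),(50,310)],4.8,(235,155)); QL=np.array([(40,40,-12.5),(40,-40,-12.5),(27.5,26,-12.5),(27.5,40,-12.5),(12.5,26,-12.5),(12.5,40,-12.5)])/1e3
def k(p): return (proj("wrist",Rot.from_euler('z',p[3]).apply(QL)+p[:3],c)-Q).ravel()
s=least_squares(k,[.58,-.348,.256,1.71]); print("cas",s.x[:3].round(4),np.degrees(s.x[3]).round(2),s.fun.round(2))
_,p,R=st(); Rc=Rot.from_euler('z',s.x[3])
print("TCP in cas mm",(1e3*Rc.inv().apply(p-s.x[:3])).round(1), "tool in cas", (Rc.inv()*R*RT(-90).inv()).as_rotvec(degrees=True).round(2))
print("keys:",proj("wrist",Rot.from_euler('z',N[2]).apply([[-.036,.020,.029],[.02,.036,.019]])+[N[0],N[1],0],c),"seen",px([(136,216),(384,148)],600/110,(280,36)))
C=cloud("wrist",d,c); 
for u,v in px([(250,300),(25*3,300),(136,216)],600/110,(280,36)).round().astype(int): print("depth",C[v,u])
E
python3 fit3.py
```

```text
nest free z [ 0.5895 -0.2486] 7.5 0.0002 [ 0.15  0.03 -0.08 -0.15 -0.04  0.1  -0.03  0.03]
nest [ 0.5896 -0.2485] 7.5 [ 0.18  0.06 -0.11 -0.12 -0.07  0.06 -0.   -0.  ]
cas [ 0.5805 -0.3475  0.2548] 98.01 [-0.58  0.25  0.12  0.25 -0.39  0.09  0.37  0.06  0.79 -0.62 -0.29 -0.06]
TCP in cas mm [-1.  -0.7 -5.1] tool in cas [0.03 0.04 0.12]
keys: [[304.39232813  74.79852361]
 [350.62560807  62.52624399]] seen [[304.525       75.19166667]
 [349.99166667  62.725     ]]
depth [ 0.57870504 -0.24709521  0.01696819]
depth [ 0.54056255 -0.25409526  0.0360545 ]
depth [ 0.55196857 -0.23345228  0.02834691]
```

```bash
cat >> h.py <<'E'
NEST=np.array([.5896,-.2485,0]); NY=7.5
RN=Rot.from_euler('z',NY,degrees=True); RNC=Rot.from_euler('z',NY+90,degrees=True)
def nt(z): # TCP target for held cassette centred, tcp height z
    q=NEST+RNC.apply(np.array([-1.2,-.4,0])/1000); return np.array([q[0],q[1],z])
E
python3 - <<'E'
from h import *
plan(nt(.13),RT(NY),8)
E
```

```text
N 8 row [0.1111, -0.4831, 0.5987, 0.0, 0.0, 0.0004]  totdeg 0.63 totmm [ 22.7 -96.6 119.7]
```

```bash
python3 -m inch '[[0.11,-0.48,0.6,0,0,0.0004,1],[0.11,-0.48,0.6,0,0,0.0004,1],[0.11,-0.48,0.6,0,0,0.0004,1],[0.11,-0.48,0.6,0,0,0.0004,1],[0.11,-0.48,0.6,0,0,0.0004,1],[0.11,-0.48,0.6,0,0,0.0004,1],[0.11,-0.48,0.6,0,0,0.0004,1],[0.11,-0.48,0.6,0,0,0.0004,1]]'
python3 - <<'E'
from h import *
plan(nt(.072),RT(NY),8); 
E
```

```text
clock: 11.05
eef_pos: [0.59, -0.246, 0.13]
tool_rot: [0.998, 0.068, -0.0, -0.0]
ft_force: [-0.4, 0.2, -2.1]
grip_width: 0.0151
N 8 row [-0.0015, 0.0182, 0.2902, -0.0, 0.0, 0.0002]  totdeg 0.25 totmm [-0.3  3.7 58. ]
```

```bash
python3 -m inch '[[0,0.018,0.3,0,0,0.0002,1],[0,0.018,0.3,0,0,0.0002,1],[0,0.018,0.3,0,0,0.0002,1],[0,0.018,0.3,0,0,0.0002,1],[0,0.018,0.3,0,0,0.0002,1],[0,0.018,0.3,0,0,0.0002,1],[0,0.018,0.3,0,0,0.0002,1],[0,0.018,0.2,0,0,0,1]]'
python3 -m inch '[[0,0,0,0,0,0,1],[0,0,0,0,0,0,1],[0,0,0,0,0,0,1],[0,0,0,0,0,0,1],[0,0,0,0,0,0,1],[0,0,0,0,0,0,1],[0,0,0,0,0,0,1],[0,0,0,0,0,0,1]]'
python3 - <<'E'
from h import *
plan(nt(.044),RT(NY),8); 
im,d=bot.camera("wrist"); cv2.imwrite("pics/w7.png",im); crop(im,210,120,220,180,3.6,"w7c.png")
E
```

```text
clock: 11.85
eef_pos: [0.5903, -0.2509, 0.0717]
tool_rot: [0.998, 0.065, -0.001, -0.0]
ft_force: [-0.2, 0.5, -1.9]
grip_width: 0.0155
clock: 12.65
eef_pos: [0.5907, -0.2509, 0.0727]
tool_rot: [0.998, 0.065, -0.0, -0.0]
ft_force: [-0.2, 0.8, -2.2]
grip_width: 0.0152
N 8 row [-0.0018, -0.0065, 0.1437, -0.0, 0.0, -0.0]  totdeg 0.03 totmm [-0.4 -1.3 28.7]
```

View pics/w7.png

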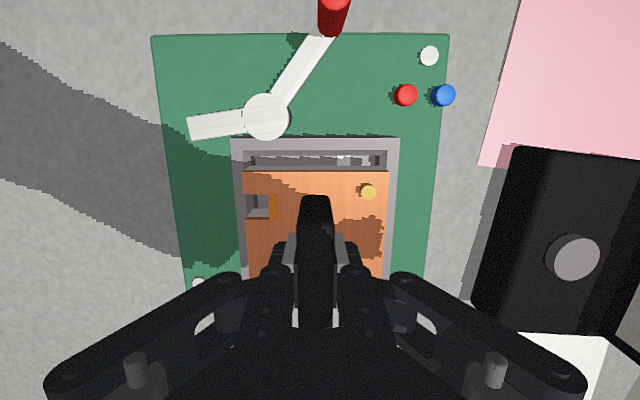

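```bash
python3 -m inch '[[-0.01,-0.05,0.12,0,0,0,1],[0,0,0.12,0,0,0,1],[0,0,0.12,0,0,0,1],[0,0,0.1,0,0,0,1],[0,0,0.1,0,0,0,1],[0,0,0.1,0,0,0,1],[0,0,0.1,0,0,0,1],[0,0,0,0,0,0,1]]'
```

```text
clock: 13.5
eef_pos: [0.5899, -0.2496, 0.0532]
tool_rot: [0.998, 0.065, -0.0, -0.0]
ft_force: [-0.4, -0.2, -1.6]
grip_width: 0.0154
```

No contact, already below the key's top. Continue.

```bash
python3 -m inch '[[0,0,0.08,0,0,0,1],[0,0,0.08,0,0,0,1],[0,0,0.08,0,0,0,1],[0,0,0.06,0,0,0,1],[0,0,0.04,0,0,0,1],[0,0,0,0,0,0,1],[0,0,0,0,0,0,1],[0,0,0,0,0,0,1]]'
```

```text
clock: 14.3
eef_pos: [0.5903, -0.2497, 0.0452]
tool_rot: [0.998, 0.065, -0.0, -0.0]
ft_force: [0.1, -0.6, -1.7]
grip_width: 0.0153
```

```bash
python3 -m inch '[[0,0,0.04,0,0,0,1],[0,0,0.04,0,0,0,1],[0,0,0.04,0,0,0,1],[0,0,0,0,0,0,1],[0,0,0,0,0,0,1],[0,0,0,0,0,0,1],[0,0,0,0,0,0,1],[0,0,0,0,0,0,1]]'
python3 - <<'E'
from h import *
c=bot.get_calibration("wrist"); im,d=bot.camera("wrist"); cv2.imwrite("pics/w8.png",im)
C=cloud("wrist",d,c)
for u,v in((290,190),(350,180),(370,220),(390,150),(300,145),(260,210),(258,180)): print((u,v),C[v,u].round(4))
E
```

```text
clock: 15.1
eef_pos: [0.5904, -0.2497, 0.0451]
tool_rot: [0.998, 0.065, 0.001, 0.0]
ft_force: [-4.6, 2.1, 11.6]
grip_width: 0.0153
(290, 190) [ 0.572  -0.2212  0.0379]
(350, 180) [ 0.6036 -0.2112  0.0387]
(370, 220) [ 0.6188 -0.2328  0.0379]
(390, 150) [ 0.6227 -0.1928  0.0358]
(300, 145) [ 0.5745 -0.1965  0.0351]
(260, 210) [ 0.5539 -0.2407  0.0215]
(258, 180) [ 0.5541 -0.2179  0.0378]
```

View pics/w8.png

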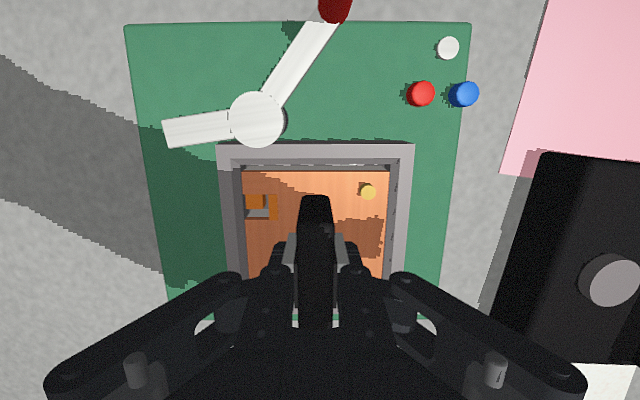

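Sole top at 38 mm everywhere with the key in the notch and about 12 N of down force, so it is seated. Release, then retract.

```bash
python3 -m inch '[[0,0,-0.05,0,0,0,1],[0,0,0,0,0,0,-1],[0,0,0,0,0,0,-1],[0,0,0,0,0,0,-1],[0,0,0,0,0,0,-1],[0,0,0,0,0,0,-1],[0,0,0,0,0,0,-1],[0,0,0,0,0,0,-1]]'
python3 -m inch '[[0,0,-0.2,0,0,0,-1],[0,0,-0.3,0,0,0,-1],[0,0,-0.5,0,0,0,-1],[0,0,-0.6,0,0,0,-1],[0,0,-0.6,0,0,0,-1],[0,0,-0.6,0,0,0,-1],[0,0,-0.6,0,0,0,-1],[0,0,-0.6,0,0,0,-1]]'
python3 - <<'E'
from h import *
import pickle
im,d=bot.camera("wrist"); c=bot.get_calibration("wrist"); cv2.imwrite("pics/w9.png",im); pickle.dump((c,d),open("pics/w9.pkl","wb"))
E
```

```text
clock: 15.95
eef_pos: [0.5903, -0.2497, 0.0434]
tool_rot: [0.998, 0.065, -0.0, -0.0]
ft_force: [0.3, -0.3, -0.2]
grip_width: 0.0853
clock: 16.75
eef_pos: [0.5906, -0.2499, 0.1457]
tool_rot: [0.998, 0.065, 0.001, 0.0]
ft_force: [0.2, -0.7, -0.9]
grip_width: 0.0854
```

View pics/w9.png

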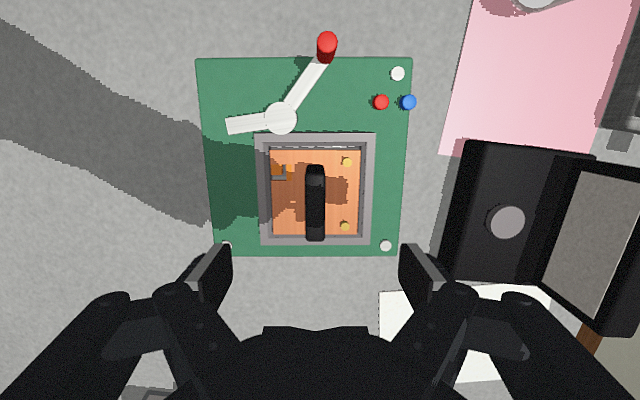

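Cassette is home with the key in its notch at (280,172); the handle's top is at (327,42). Measure the latch angle and clearances.

```bash
python3 - <<'E'
from h import *
import pickle
c,d=pickle.load(open("pics/w9.pkl","rb"))
h=atz("wrist",[(327,39)],.089,c)[0]; pv=NEST+RN.apply([-.028,.066,0])
v=RN.inv().apply(h-pv); print("handle",h,"pivot",pv,"r",np.hypot(v[0],v[1]),"joint",np.degrees(np.arctan2(v[1],v[0]))-45)
print("can top",atz("top",[(309.5,184)],.14))
o,p,R=st(); Cc=-np.array(c["R"]).T@c["t"]; print("cam in tool",R.inv().apply(Cc-p))
crop(cv2.imread("pics/w9.png"),290,20,80,60,8,"w9c.png")
E
```

```text
handle [ 0.5839925  -0.13245513  0.089     ] pivot [ 0.55322482 -0.18671937  0.        ] r 0.06237995301459142 joint 7.946874692466665
can top [[0.6315777  0.01746848 0.14      ]]
cam in tool [-0.00078215 -0.0693383  -0.14267449]
```

View pics/w9c.png

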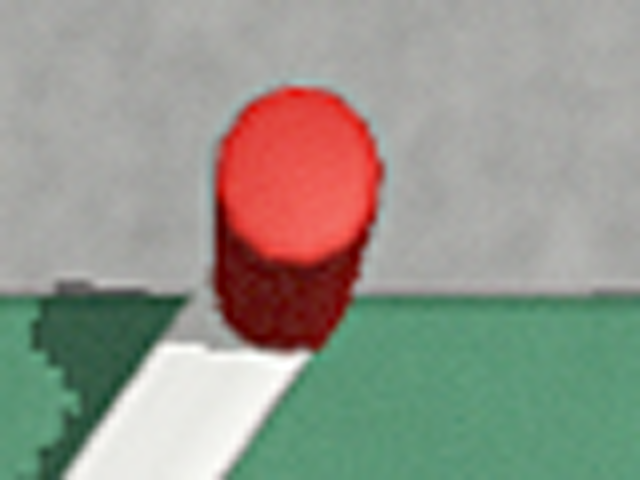

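```bash
cat >> h.py <<'E'
PV=NEST+RN.apply([-.028,.066,0])
def hp(jdeg,z): 
    a=np.radians(NY+45+jdeg); return np.array([PV[0]+.06*np.cos(a),PV[1]+.06*np.sin(a),z])
def hR(jdeg): return RT(NY+45+jdeg-90)
E
python3 - <<'E'
from h import *
import pickle
c,d=pickle.load(open("pics/w9.pkl","rb"))
h=atz("wrist",[(327.0,41.4)],.089,c)[0];v=RN.inv().apply(h-PV); j=np.degrees(np.arctan2(v[1],v[0]))-45;print(h,np.hypot(v[0],v[1]),j)
plan(hp(j,.13),hR(j),8)
E
```

```text
[ 0.58419095 -0.13386422  0.089     ] 0.0612582110443935 7.135328376204406
N 8 row [-0.1358, -0.574, 0.0925, 0.0, -0.0003, 0.0263]  totdeg 37.84 totmm [   6.5 -115.7   18.4]
```

```bash
python3 -m inch '[[-0.136,-0.574,0.09,0,0,0.0263,-1],[-0.136,-0.574,0.09,0,0,0.0263,-1],[-0.136,-0.574,0.09,0,0,0.0263,-1],[-0.136,-0.574,0.09,0,0,0.0263,-1],[-0.136,-0.574,0.09,0,0,0.0263,-1],[-0.136,-0.574,0.09,0,0,0.0263,-1],[-0.136,-0.574,0.09,0,0,0.0263,-1],[-0.136,-0.574,0.09,0,0,0.0263,-1]]'
python3 - <<'E'
from h import *
print(st()[0]["joint_pos"])
plan(hp(7.1,.06),hR(7.1),8)
E
```

```text
clock: 17.6
eef_pos: [0.5818, -0.1336, 0.1262]
tool_rot: [0.965, -0.264, 0.0, -0.0]
ft_force: [0.4, 0.9, -0.9]
grip_width: 0.0857
[-2.25805151e-01  4.91589947e-01  9.30926536e-02  1.17156381e+00
  1.67001363e-04  1.87903205e+00]
N 8 row [0.0108, 0.0015, 0.3309, -0.0, -0.0, -0.0001]  totdeg 0.2 totmm [ 2.2  0.3 66.2]
```

```bash
python3 -m inch '[[0.02,0,0.4,0,0,0,-1],[0.02,0,0.4,0,0,0,-1],[0.02,0,0.4,0,0,0,-1],[0.02,0,0.4,0,0,0,-1],[0,0,0.4,0,0,0,-1],[0,0,0.4,0,0,0,-1],[0,0,0.2,0,0,0,-1],[0,0,0,0,0,0,-1]]'
python3 - <<'E'
from h import *
im,d=bot.camera("wrist"); cv2.imwrite("pics/w10.png",im)
plan(hp(7.1,.06),hR(7.1),8)
E
```

```text
clock: 18.4
eef_pos: [0.5826, -0.1351, 0.0593]
tool_rot: [0.965, -0.262, -0.001, -0.0]
ft_force: [0.8, 0.5, 0.7]
grip_width: 0.0854
N 8 row [0.0016, -0.0019, 0.0001, 0.0, 0.0, 0.0]  totdeg 0.07 totmm [ 0.3 -0.4  0. ]
```

View pics/w10.png

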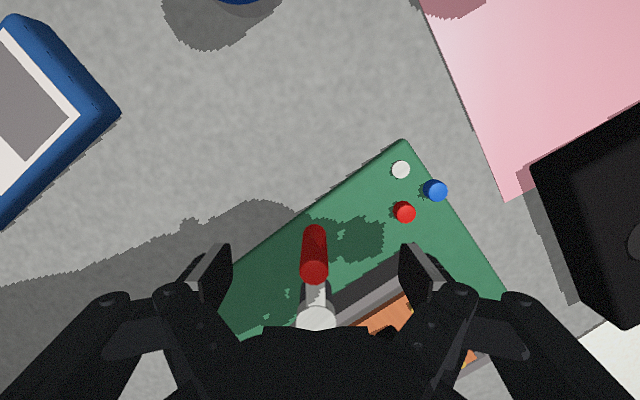

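Red post at x≈314, midway between the pads; grip and swing.

```bash
python3 -m inch '[[0,0,0,0,0,0,1],[0,0,0,0,0,0,1],[0,0,0,0,0,0,1],[0,0,0,0,0,0,1],[0,0,0,0,0,0,1],[0,0,0,0,0,0,1],[0,0,0,0,0,0,1],[0,0,0,0,0,0,1]]'
python3 -m inch '[[-0.125,0.003,0,0,0,-0.0167,1],[-0.251,0.013,0,0,0,-0.0333,1],[-0.251,0.013,0,0,0,-0.0333,1],[-0.251,0.013,0,0,0,-0.0333,1],[-0.251,0.013,0,0,0,-0.0333,1],[-0.251,0.013,0,0,0,-0.0333,1],[-0.251,0.013,0,0,0,-0.0333,1],[0,0,0,0,0,0,1]]'
python3 - <<'E'
from h import *
o,p,R=st(); v=RN.inv().apply(p-PV); print(np.hypot(v[0],v[1]),np.degrees(np.arctan2(v[1],v[0]))-45, R.as_euler('ZYX',degrees=True)[0]-NY+45,o["joint_pos"])
E
```

```text
clock: 19.25
eef_pos: [0.5835, -0.135, 0.0608]
tool_rot: [0.965, -0.262, -0.0, -0.0]
ft_force: [-1.2, 1.0, 3.9]
grip_width: 0.0119
clock: 20.05
eef_pos: [0.5443, -0.1275, 0.0609]
tool_rot: [0.997, 0.075, 0.001, -0.0]
ft_force: [0.5, 1.6, 1.9]
grip_width: 0.0119
0.059855219384020955 46.03268717181456 46.07748956139661 [-2.30385616e-01  4.83593321e-01 -1.08085507e-01  9.78154805e-01
  4.78845919e-04  1.19070546e+00]
```

```bash
python3 -m inch '[[-0.268,0.015,0,0,0,-0.0356,1],[-0.268,0.015,0,0,0,-0.0356,1],[-0.268,0.015,0,0,0,-0.0356,1],[-0.268,0.015,0,0,0,-0.0356,1],[-0.268,0.015,0,0,0,-0.0356,1],[-0.268,0.015,0,0,0,-0.0356,1],[-0.268,0.015,0,0,0,-0.0356,1],[0,0,0,0,0,0,1]]'
python3 - <<'E'
from h import *
o,p,R=st(); v=RN.inv().apply(p-PV); print(np.hypot(v[0],v[1]),np.degrees(np.arctan2(v[1],v[0]))-45, R.as_euler('ZYX',degrees=True)[0]-NY+45,o["ft_force"])
im,d=bot.camera("wrist"); cv2.imwrite("pics/w11.png",im)
E
```

```text
clock: 20.85
eef_pos: [0.5059, -0.1513, 0.0609]
tool_rot: [0.894, 0.449, 0.001, 0.0]
ft_force: [2.4, 1.4, 1.1]
grip_width: 0.0123
0.05909449195493696 90.63089722201428 90.81257986061162 [2.39595356 1.35256972 1.12396188]
```

View pics/w11.png

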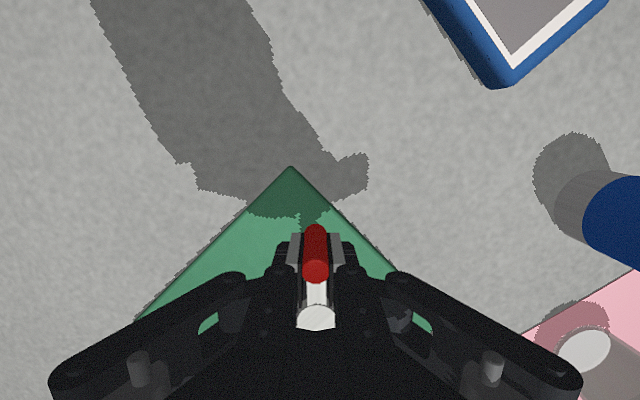

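Post held, ~90.6°. Feel for the stop with a small overtravel.

```bash
python3 -m inch '[[-0.03,0,0,0,0,-0.004,1],[-0.03,0,0,0,0,-0.004,1],[-0.03,0,0,0,0,-0.004,1],[-0.03,0,0,0,0,0,1],[0,0,0,0,0,0,1],[0,0,0,0,0,0,1],[0,0,0,0,0,0,1],[0,0,0,0,0,0,1]]'
python3 - <<'E'
from h import *
o,p,R=st(); v=RN.inv().apply(p-PV); print(np.hypot(v[0],v[1]),np.degrees(np.arctan2(v[1],v[0]))-45, R.inv().apply(o["ft_force"]))
E
```

```text
clock: 21.7
eef_pos: [0.5059, -0.1514, 0.0609]
tool_rot: [0.885, 0.466, 0.003, -0.001]
ft_force: [7.4, 8.1, -0.8]
grip_width: 0.0121
0.05909093714922693 90.7877151050206 [10.87377715  1.48402105  0.87879145]
```

At the stop (11 N opposing, no further motion). Release and rise straight up.

```bash
python3 -m inch '[[0,0,0,0,0,0,-1],[0,0,0,0,0,0,-1],[0,0,0,0,0,0,-1],[0,0,0,0,0,0,-1],[0,0,0,0,0,0,-1],[0,0,0,0,0,0,-1],[0,0,0,0,0,0,-1],[0,0,0,0,0,0,-1]]'
python3 -m inch '[[0,0,-0.2,0,0,0,-1],[0,0,-0.5,0,0,0,-1],[0,0,-0.7,0,0,0,-1],[0,0,-0.8,0,0,0,-1],[0,0,-0.8,0,0,0,-1],[0,0,-0.8,0,0,0,-1],[0,0,-0.8,0,0,0,-1],[0,0,-0.8,0,0,0,-1]]'
python3 -m inch '[[0,-0.8,-0.3,0,0,0,-1],[0,-0.8,-0.3,0,0,0,-1],[0,-0.8,-0.3,0,0,0,-1],[0,-0.8,-0.3,0,0,0,-1],[0,-0.8,-0.3,0,0,0,-1],[0,-0.8,0,0,0,0,-1],[0,-0.8,0,0,0,0,-1],[0,-0.8,0,0,0,0,-1]]'
python3 - <<'E'
from h import *
for n in("top","scene"):
    im,d=bot.camera(n); cv2.imwrite(f"pics/{n}9.png",im)
    if n=="top": C=cloud(n,d); crop(im,345,165,100,90,6.5,"t9c.png")
    else: crop(im,165,185,100,75,8,"s9c.png")
for q in [(-.028,.03,0),(-.028,.066,0),(0,0,0),(0,-.034,0),(.03,.0,0),(.03,.03,0),(-.03,-.03,0),(.048,0,0)]:
    w=NEST+RN.apply(q)
    for z in (.04,):
        u=proj("top",[w+[0,0,z]])[0].round().astype(int); print(q,u,RN.inv().apply(C[u[1],u[0]]-NEST).round(4))
E
```

```text
clock: 22.5
eef_pos: [0.5031, -0.1536, 0.0605]
tool_rot: [0.885, 0.466, -0.0, -0.0]
ft_force: [0.1, -0.6, 0.2]
grip_width: 0.0854
clock: 23.3
eef_pos: [0.5032, -0.1536, 0.1977]
tool_rot: [0.885, 0.466, 0.0, 0.0]
ft_force: [-0.0, 0.6, 0.6]
grip_width: 0.0856
clock: 24.1
eef_pos: [0.3705, -0.0628, 0.2343]
tool_rot: [0.885, 0.466, 0.001, 0.0]
ft_force: [-0.0, -0.1, 0.0]
grip_width: 0.0855
(-0.028, 0.03, 0) [395 216] [-0.0282  0.0315  0.0477]
(-0.028, 0.066, 0) [382 218] [-0.0288  0.069   0.0501]
(0, 0, 0) [404 205] [-0.0067  0.0091  0.0838]
(0, -0.034, 0) [415 203] [-0.0058 -0.0214  0.0849]
(0.03, 0.0, 0) [402 195] [ 0.0297 -0.001   0.0389]
(0.03, 0.03, 0) [391 196] [0.0318 0.03   0.0367]
(-0.03, -0.03, 0) [416 214] [-0.0297 -0.0308  0.0362]
(0.048, 0, 0) [401 189] [ 0.0487 -0.003   0.032 ]
```

View pics/t9c.png

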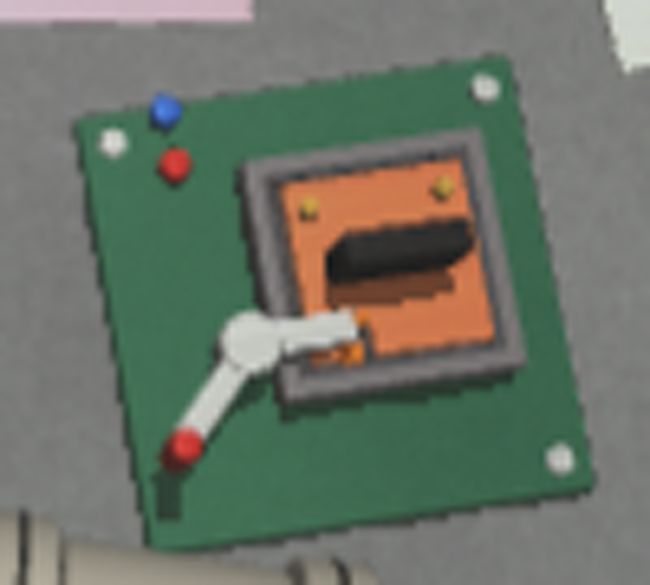

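View pics/scene9.png

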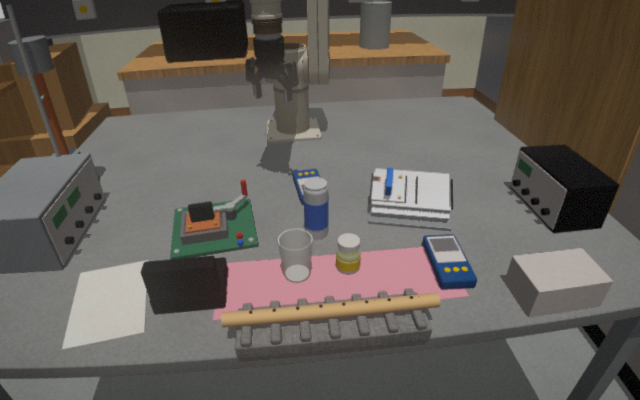

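View pics/s9c.png

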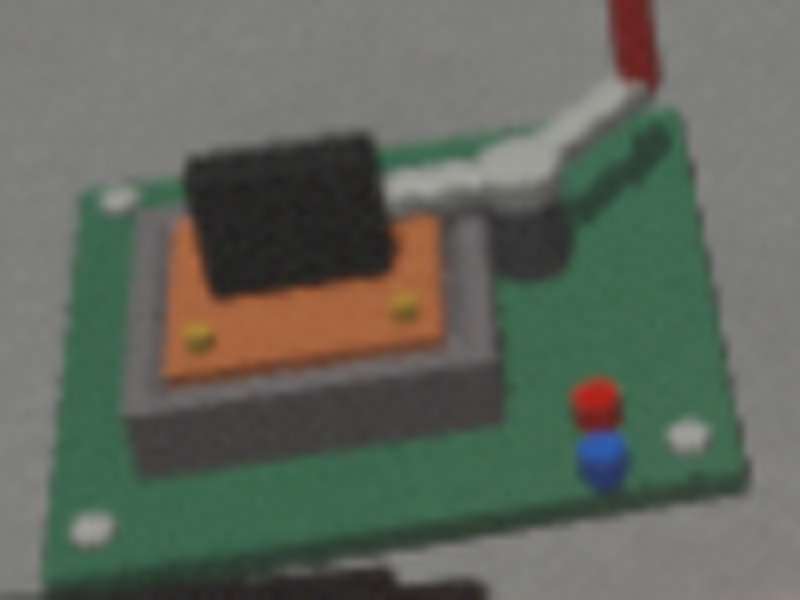

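View pics/top9.png

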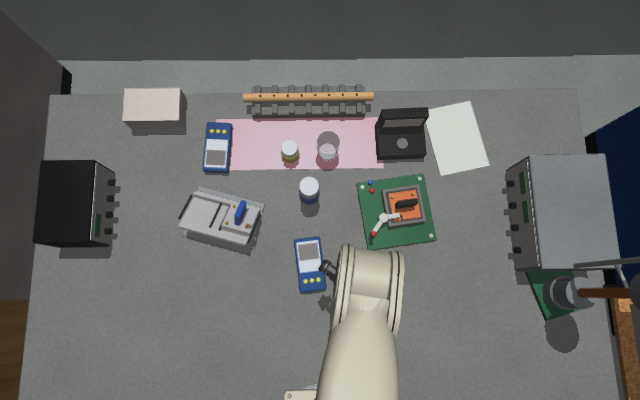

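```bash
python3 - <<'E'
from h import *
h=atz("top",[(185/6.5+345,443/6.5+165)],.089)[0];v=RN.inv().apply(h-PV); print("latch deg",np.degrees(np.arctan2(v[1],v[0]))-45,np.hypot(v[0],v[1]))
print(st()[0]["joint_vel"].round(3),st()[0]["clock"]); print(bot.job_done())
E
```

```text
latch deg 92.27969331613025 0.05898219185845865
[-0.015  0.039  0.044 -0.038 -0.011 -0.013] 24.2
the job is handed in; nothing more can be done
None
```

The copper cassette is fully home in the nest, the latch is swung fully over it and released, and the job is handed in at 24.2 s.

- **Which way round:** the pictures and depth (28 mm at the key) put the orange key at (-36, 20). I turned the cassette x to +90° from the nest's x, and it went down without touching until it reached the floor.
- **Seating:** before release the sole's top measured 38 mm above the bench all round with about 12 N of contact force. The later, coarser top-camera view reads 36–39 mm. The key is visible in the notch.
- **Latch:** I turned the gripped handle until it met its stop (11 N, no further motion), then let go. The joint reads 90.8° from the arm's pose and about 92.3° from the top picture. That 1.5° difference is within pixel error, and the stop is at 91.7°.
- **Rest of the bench:** in the last pictures the blue-handled cassette is still in its bay and the can, jar, beaker and meter show no visible shift. The gripper was open and clear of everything at about 0.23 m height. No check failed.

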